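# Seal the dust canister's twist cap with a fingertip

## Robot

A 7-joint arm with a two-finger parallel gripper is mounted at the origin on the work surface. World frame = base frame: x ahead of the robot, y to its left, z up, the work surface at z = 0. Lengths are in mm, angles in rad, forces in N, time in s.
With the tool pointing down it reaches from about 400 to 750 mm from the base axis. Payload 19.5 kg.
Tool frame: the origin (TCP) lies at the very end of the fingers, on their centre line; the grasp point (between the pads) lies arm.hold_point_z behind it (arm.hold_point_z is the distance from the TCP to the grasp point, in mm); z points along the fingers, y is the line along which they close (so a half turn about z gives the same grasp; the last joint's range is limited). The gripper opens to 85 mm and grips with 20 to 120 N. Pads are 22 mm wide; open, the fingers measure 114 mm over their backs; the gripper's body (76 mm by 85 mm) begins 54 mm behind the grasp point. The pads swing forward as they close: fully open they stand 13 mm farther back than shut.
Start: joints at [-0.042, 0.707, -0.028, 1.485, 0.022, 0.951, -0.075], TCP at [574.974, 0.003, 231.268] pointing down, gripper open.
Joint ranges: [-2.71, 2.71], [-0.32, 2.16], [-1.57, 1.52], [0, 2.45], [-1.46, 4.6], [0, 2.02], [-2.83, 2.83]. Speed limits (rad/s): [1.89, 1.89, 2.57, 2.57, 3.01, 3.01, 3.01].

## Interface

Orientations are given as a unit quaternion [x, y, z, w].
In Python, from workcell import telemetry, cams, arm gives the robot as it stands. The module is installed in compiled form; this text tells all that it offers.
- The arm moves only by the tool send_rows, never from a script. Its argument "increments" is one flat list of numbers, 4 for each row, row after row: the shift along the tool's x, y, z in mm, then the turn about the tool's z in degrees. A call has 1 to 12 rows; each row shifts and turns the commanded pose from where the row before left it, along the tool's axes as they then stand; what a row does not reach is not made up. A row lasts 1/8 s, in which the tool goes at most 62.5 mm and 10.7 degrees, less where a joint would pass 70% of its speed; a pose out of reach is approached as far as the arm can. A call is refused whole if a number of a shift passes 62.5 or a number of a turn 10.7, either way. A call with a gripper value outside its range is refused whole. "gripper" is the opening, from 0 (shut) to 1 (fully open), set as the call begins (left out, the last holds). The fingers move at their own pace and stop on an object; "grip_force" is the grip in N (left out, the last holds). Time passes only in rows, so rows that do not move let the fingers close. It gives the time, the measured TCP pose, the force, the opening and the grip force at its end, in the units of the state.
- telemetry.get_state(): the state, without advancing time (a new reading comes with each control period).
- cams.grab_frame(name): name is "scene" or "side" or "wrist"; returns a dict with "color" (384x512x3 uint8, red, green, blue), "intrinsics" (3x3 intrinsics, pixels), "world_to_cam" (4x4, takes a point from world to camera coordinates). Camera axes: x right, y down, z forward; pixel columns grow to the right and rows downward; lengths in mm; the calibration is good to about 2 mm. The wrist camera is an equidistant fisheye: a pixel r from the principal point sees the ray r / f radians off the axis. A picture is of the moment at which its call begins. There is no depth.
- arm.finish_job(): hands the job in; it is judged then, once.
The state is a dict: "time": time; "q": joint angles; "qd": joint speeds; "effort": joint torques, N m; "position": TCP position; "tcp_rot": TCP orientation; "ft_force": force on the tool from outside, world axes, zero at the start; "moment": the same for the moment, N m; "finger_gap": finger opening in mm; "gripper_force": force on a finger pad.
Only numpy, scipy, OpenCV 4.12 (cv2) and the standard library are available. Lean on these libraries where they do the work, as an engineer would, in place of code of your own. Each camera call takes 0.05 s, during which the arm holds its last target. There are 200 camera calls.

## Task

The twist cap of the grey dust canister is loose: push sideways on one of its arms with a fingertip (or the shut fingers) to turn it clockwise, seen from above, until the tip of the orange pointer arm stands over the green patch on the canister's rim, never letting it run on into the red patch beyond. Only push, gently: do not pinch the cap, lift, tip or shove the canister, or disturb the filter, pan and brush around it, and leave your fingers clear at the end.

Things in the scene. Friction and masses are not known exactly. Their poses are not given: they have to be found in the camera images.
- canister: grey dust canister standing loose on the counter at any yaw, 1.6 to 2.4 kg, rubber foot; body 168 mm across, rim 192 mm across with its flat top 140 mm above the counter. Origin: centre of its underside; z up; x points to the middle of the green patch. On the rim's top, 70 to 93 mm from the axis: green patch from -0.15 to +0.15 rad about x, red patch from -0.35 to -0.65 rad.
- cap (a joint): angle of the cap about the vertical axis, rad, counter-clockwise from above positive. 0: orange arm over the middle of the green patch. Starts at 0.9 to 2.0, stops at -0.75 and 2.6. Dry friction of 0.09 N m (about 2 N at 48 mm from the axis), no spring, detent or lift: it stays where it is left.
- pointer (a point): upper outer end of the orange pointer arm, 64 mm from the axis, 174 mm above the counter; turns with the cap. The cap has three straight radial arms 120 degrees apart, one orange, two black: upright ribs 10 mm wide that stand on the cap's disc, from the hub out to 64 mm from the axis, 150 to 174 mm above the counter. A small nose, look only, prolongs the orange one to 74 mm.
- cap_center (a point): top centre of the cap's hub, on the turning axis, 184 mm above the counter. The hub is 36 mm across; the cap's white disc is 124 mm across with its top 150 mm above the counter. Above the disc, the space between the arms is free.
- green_mark (a point): middle of the green patch on the rim's top, 82 mm from the axis, 141 mm above the counter
- filter: bystander: upright pleated filter cartridge, 92 mm across, 105 mm tall, white pleats between blue end caps, loose; origin: centre of its underside
- pan: bystander: open aluminium pan, 130 x 170 x 35 mm, loose; origin: centre of its underside
- brush: bystander: black dusting brush lying flat, about 165 mm long (along its x axis, head to +x), 50 mm wide, 33 mm tall, loose; origin: on the counter between handle and head
Mind the look-alikes: they are no part of the job. There is more than one size of the canister; the one meant has the size given above.

How it is judged:
By the outcome, as a careful person would: the job done as asked, in the order asked, and still so for the second after the job is handed in, with the robot touching nothing.
It also fails if it takes over 42 s, if anything falls off the work surface, if the arm or the gripper's body presses on something with over 40 N, if the wrist force passes 120 N, or if a joint passes its speed limit or range.

## Working session

There is one attempt and no reset: what is moved stays moved. The work goes in short steps, Python scripts to look and compute and a tool call to move; the robot and the scene stay as the last step left them, time stands still between calls to the robot, and variables do not carry over. Pictures are saved under pics/ and viewed, at most 10 in all, crops included, and the job is handed in when it is done.

Besides the shell and the picture viewer there is one more tool, called after "Request:" as a command line: name --argument value ..., lists and objects as JSON in quotes. send_rows: Moves the arm, as the interface text tells. Its arguments: {"type":"object","properties":{"increments":{"type":"array"},"gripper":{"type":"number"},"grip_force":{"type":"number"}},"required":["increments"]}

```bash
mkdir -p pics; python3 - <<'E'
from workcell import telemetry, cams, arm
import cv2,numpy as np
ims=[]
for n in ["scene","side","wrist"]:
    f=cams.grab_frame(n); np.savez(f"pics/{n}0.npz",**f)
    cv2.imwrite(f"pics/{n}0.png",f["color"][:,:,::-1])
    print(n,np.round(f["intrinsics"],1).tolist(),np.round(f["world_to_cam"],3).tolist())
s=telemetry.get_state();print(s["time"],s["position"],s["tcp_rot"],s["finger_gap"],arm.hold_point_z)
E
```

```text
scene [[496.4, 0.0, 264.0], [0.0, 496.4, 187.5], [0.0, 0.0, 1.0]] [[-0.16, 0.987, -0.002, 99.295], [0.838, 0.135, -0.529, -400.385], [-0.522, -0.086, -0.848, 1793.065], [0.0, 0.0, 0.0, 1.0]]
side [[427.5, 0.0, 256.5], [0.0, 427.5, 193.0], [0.0, 0.0, 1.0]] [[-0.95, -0.312, -0.008, 521.588], [-0.186, 0.586, -0.789, 201.771], [0.251, -0.748, -0.614, 997.626], [0.0, 0.0, 0.0, 1.0]]
wrist [[297.3, 0.0, 254.6], [0.0, 297.3, 190.5], [0.0, 0.0, 1.0]] [[1.0, -0.002, -0.002, -573.366], [-0.001, -0.962, 0.274, -34.532], [-0.002, -0.274, -0.962, 379.424], [0.0, 0.0, 0.0, 1.0]]
0.15 [ 5.74803031e+02 -2.45633564e-02  2.30968299e+02] [ 7.07122671e-01  7.07090776e-01 -3.00900688e-04 -2.68059948e-04] 85.33855154723341 18.700000000000003
```

View pics/scene0.png

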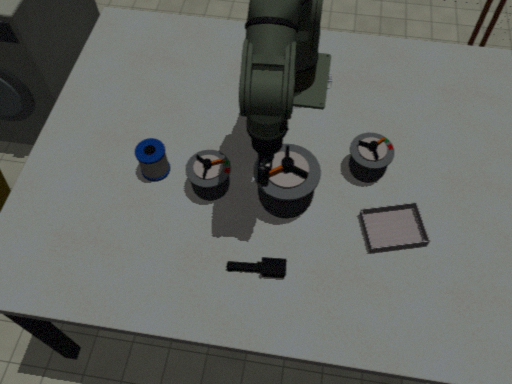

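View pics/side0.png

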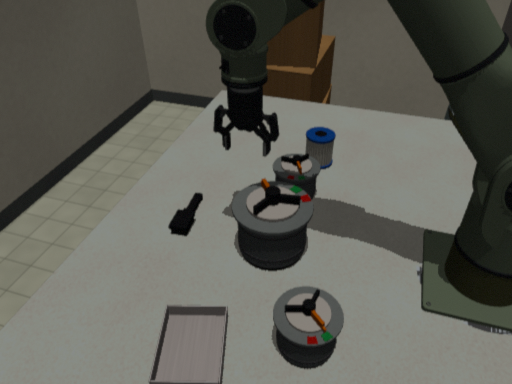

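View pics/wrist0.png

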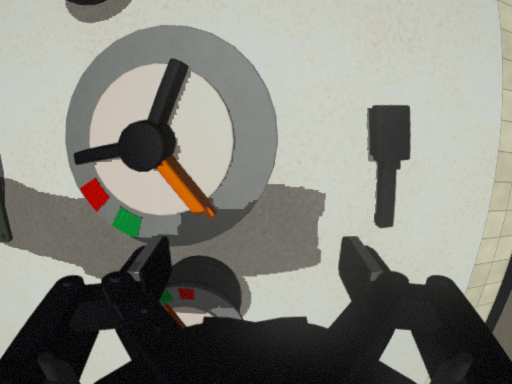

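The wrist view shows the large canister with its hub near (147,146), orange nose tip near (212,213), green patch near (127,222) and red near (95,194). In the scene and side views it stands between two smaller look-alikes. Next I measure it.

```bash
cat > h.py <<'E'
import cv2,numpy as np
def ray(f,uv,wrist):
    K=f["intrinsics"];T=f["world_to_cam"];uv=np.atleast_2d(np.float64(uv))
    d=(uv-[K[0,2],K[1,2]])/K[0,0]
    if wrist:
        r=np.linalg.norm(d,axis=1,keepdims=True)+1e-12
        d=np.hstack([d/r*np.sin(r),np.cos(r)])
    else: d=np.hstack([d,np.ones((len(d),1))])
    R=T[:3,:3];return -R.T@T[:3,3], d@R
def at(f,uv,z,wrist=True):
    c,d=ray(f,uv,wrist);return c+d*((z-c[2])/d[:,2])[:,None]
def masks(f):
    h=cv2.cvtColor(f["color"],cv2.COLOR_RGB2HSV);H,S,V=h[...,0],h[...,1],h[...,2]
    return dict(orange=(H>8)&(H<22)&(S>170)&(V>90),green=(H>50)&(H<85)&(S>120),red=((H<5)|(H>174))&(S>170)&(V>90),
      white=(S<40)&(V>175), black=(V<60))
def big(m,roi=None):
    m=m.astype(np.uint8)
    if roi: k=np.zeros_like(m);k[roi[1]:roi[3],roi[0]:roi[2]]=1;m=m*k
    n,l,st,c=cv2.connectedComponentsWithStats(m)
    i=1+np.argmax(st[1:,4]);v,u=np.nonzero(l==i);return np.c_[u,v]
def circ(P):
    A=np.c_[2*P[:,:2],np.ones(len(P))];s=np.linalg.lstsq(A,(P[:,:2]**2).sum(1),rcond=None)[0]
    return s[:2],np.sqrt(s[2]+s[:2]@s[:2])
E
python3 - <<'E'
from h import *
f=dict(np.load("pics/wrist0.npz"));m=masks(f);roi=(60,20,285,250)
g=at(f,big(m["green"],roi),140).mean(0);r=at(f,big(m["red"],roi),140).mean(0)
o=at(f,big(m["orange"],roi),174)
# rim outer: grey mask fit
col=f["color"].astype(int);gray=(abs(col.max(2)-col.min(2))<15)&(col.mean(2)>90)&(col.mean(2)<150)
p=big(gray,roi);print(len(p))
hull=cv2.convexHull(p.astype(np.int32))[:,0]
hp=at(f,hull,140)
c,R=circ(hp)
for _ in range(6):
    e=np.abs(np.hypot(*(hp[:,:2]-c).T)-R);c,R=circ(hp[e<max(2,np.median(e)*2)])
print("rim",c,R,len(hp),(e<2).sum())
hub=big(m["black"],(115,115,180,175));
hb=at(f,[147,146],184);print("hub approx",hb)
d=lambda P:(np.hypot(*(P-c)),np.degrees(np.arctan2(P[1]-c[1],P[0]-c[0])))
print("green",g,d(g[:2]),"red",r,d(r[:2]))
# orange: line fit
q=o[:,:2];rad=np.hypot(*(q-c).T);print("or rad",np.percentile(rad,[1,50,99]))
vx,vy,x0,y0=cv2.fitLine(q.astype(np.float32),cv2.DIST_L2,0,0.01,0.01).ravel()
print("dir",np.degrees(np.arctan2(vy,vx)),"perp off",vx*(c[1]-y0)-vy*(c[0]-x0),"mean ang",d(q.mean(0)))
# other objs in scene: second view centre
for n in ["scene","side"]:
    F=dict(np.load(f"pics/{n}0.npz"));M=masks(F)
    rr={"scene":(245,130,330,220),"side":(225,170,318,235)}[n]
    for k,z in(("green",140),("red",140),("orange",174)):
        try:P=at(F,big(M[k],rr),z,False)[:,:2].mean(0);print(n,k,P,d(P))
        except Exception as E_:print(n,k,"none")
E
```

```text
21810
rim [496.34320321  46.31961966] 95.16252389774247 31 27
hub approx [[501.75891575  46.95680841 184.        ]]
green [458.09485054 -26.69941546 140.        ] (np.float64(82.43006716200422), np.float64(-117.64615186671311)) red [4.27662011e+02 4.17218815e-01 1.40000000e+02] (np.float64(82.60833238037763), np.float64(-146.24360139432645))
or rad [17.81238252 42.11467027 69.44940582]
dir -50.16927 perp off 0.8064259166058036 mean ang (np.float64(42.26322148745958), np.float64(-51.26258405688401))
scene green [494.47426467  57.92444415] (np.float64(11.754355903698492), np.float64(99.14883744398789))
scene red none
scene orange [523.53879512  16.25421258] (np.float64(40.5404603103598), np.float64(-47.86915763509277))
side green [456.41998764 -29.51053096] (np.float64(85.69757805959499), np.float64(-117.76600116737959))
side red [ 4.26379943e+02 -2.97371845e-01] (np.float64(84.07140820861251), np.float64(-146.32421199592798))
side orange [521.06686362  12.97306661] (np.float64(41.51207034810599), np.float64(-53.44617911929504))
```

Rim radius is 95 mm, so this is the 192 mm canister. Its axis is at about (496.4, 46.2), green at −117.6°, the orange arm at about −50.7°, so a clockwise turn of about 67° is needed. Black arms are at 69° and 189°. I'll push the 189° arm with the +x side of the shut fingers, and start by moving above that sector.

Request:
send_rows --increments '[0, 0, 0, 0, 4, -30, 0, 0, 4, -30, 0, 0, 4, -30, 0, 0, 4, -30, 0, 0, 1, -1, 0, -9.3, 0, 0, 0, 0, 0, 0, 0, 0, 0, 0, 0, 0, 0, 0, 0, 0]' --gripper 0 --grip_force 20

```text
time: 1.4
position: [454.0, 17.0, 231.2]
tcp_rot: [0.648, 0.762, -0.0, -0.0]
ft_force: [0.1, -0.7, 0.6]
finger_gap: 0.1
gripper_force: 0.0
```

```bash
cat > look.py <<'E'
import sys
from workcell import telemetry,cams
from h import *
tag=sys.argv[1];C=np.array([496.4,46.2])
s=telemetry.get_state();print(s["time"],np.round(s["position"],1),np.round(s["ft_force"],2),round(s["finger_gap"],1))
ims=[]
for n,roi in(("wrist",None),("side",(215,165,320,240))):
    f=cams.grab_frame(n);M=masks(f);ims.append(f["color"])
    for k,z in(("orange",174),("green",140),("red",140)):
        try:
            q=big(M[k],roi);P=at(f,q,z,n=="wrist")[:,:2]-C
            P=P[np.hypot(*P.T)<100];a=P.mean(0);print(n,k,len(P),"r %.1f ang %.1f"%(np.hypot(*a),np.degrees(np.arctan2(a[1],a[0]))))
        except Exception as e:print(n,k,"none")
np.savez("pics/w_%s.npz"%tag,color=ims[0])
cv2.imwrite(f"pics/{tag}.png",cv2.resize(np.vstack(ims) if 0 else np.hstack(ims),(800,300))[:,:,::-1])
E
python3 look.py a
```

```text
1.4 [454.   17.  231.2] [ 0.08 -0.73  0.56] 0.1
wrist orange 601 r 40.5 ang -54.0
wrist green 0 r nan ang nan
wrist red 628 r 82.7 ang -146.7
side orange 25 r 41.0 ang -52.2
side green 56 r 85.0 ang -118.0
side red 29 r 82.7 ang -149.4look.py:12: RuntimeWarning: Mean of empty slice.
  P=P[np.hypot(*P.T)<100];a=P.mean(0);print(n,k,len(P),"r %.1f ang %.1f"%(np.hypot(*a),np.degrees(np.arctan2(a[1],a[0]))))
  ret = um.true_divide(
```

View pics/a.png

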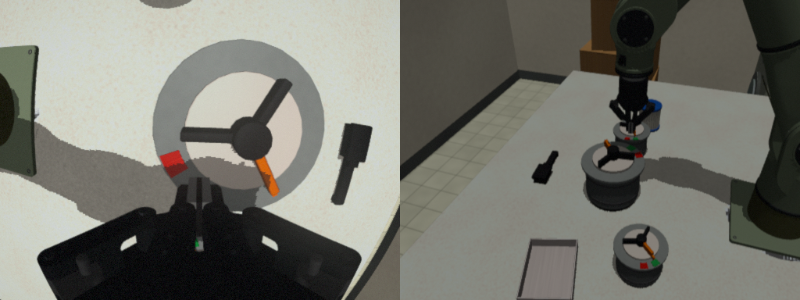

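The picture shows the shut fingers, tip near (200,180) in the left half, over the gap between the left black arm (185,134) and the orange arm. The path down is clear, so I descend.

Request:
send_rows --increments '[0, 0, 20, 0, 0, 0, 20, 0, 0, 0, 15, 0, 0, 0, 10, 0, 0, 0, 6, 0, 0, 0, 0, 0]'

```text
time: 2.25
position: [454.0, 17.0, 160.2]
tcp_rot: [0.647, 0.762, -0.0, -0.0]
ft_force: [0.1, -0.3, 0.5]
finger_gap: 0.4
gripper_force: 0.0
```

```bash
python3 look.py b 2>/dev/null
```

```text
2.25 [454.   17.  160.2] [ 0.15 -0.25  0.51] 0.4
wrist orange 708 r 36.1 ang -53.6
wrist green 46 r 91.6 ang -111.6
wrist red 1113 r 83.4 ang -146.7
side orange 19 r 45.8 ang -52.3
side green 7 r 91.5 ang -123.6
side red none
```

View pics/b.png

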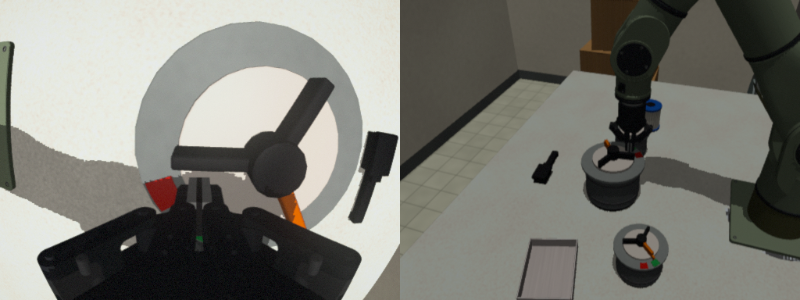

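No contact, and the fingertips stand beside the black arm. Next I follow an arc about the cap axis at 3° per row; each row is a shift of (2.5, −1.1).

Request:
send_rows --increments '[2.5, -1.1, 0, 3, 2.5, -1.1, 0, 3, 2.5, -1.1, 0, 3, 2.5, -1.1, 0, 3, 2.5, -1.1, 0, 3, 2.5, -1.1, 0, 3, 2.5, -1.1, 0, 3, 2.5, -1.1, 0, 3, 2.5, -1.1, 0, 3, 2.5, -1.1, 0, 3, 0, 0, 0, 0]'

```text
time: 3.72
position: [444.8, 42.8, 160.2]
tcp_rot: [0.823, 0.568, -0.0, -0.0]
ft_force: [1.1, -0.3, -0.6]
finger_gap: -0.1
gripper_force: 0.0
```

```bash
python3 look.py c 2>/dev/null; python3 -c "
from workcell import telemetry;import numpy as np
s=telemetry.get_state();q=s['tcp_rot'];a=np.arctan2(2*q[0]*q[1],2*q[0]**2-1);d=np.array([496.4,46.2])-s['position'][:2];x=np.array([np.cos(a),np.sin(a)]);y=np.array([x[1],-x[0]]);print(np.degrees(a),d@x,d@y)"
```

```text
3.725 [444.8  42.8 160.2] [ 1.05 -0.28 -0.63] -0.1
wrist orange 824 r 40.2 ang -76.5
wrist green 0 r nan ang nan
wrist red 30 r 92.1 ang -142.0
side orange none
side green 4 r 10.0 ang -83.5
side red none
69.34351323000635 21.562876139349807 46.99386758969962
```

View pics/c.png

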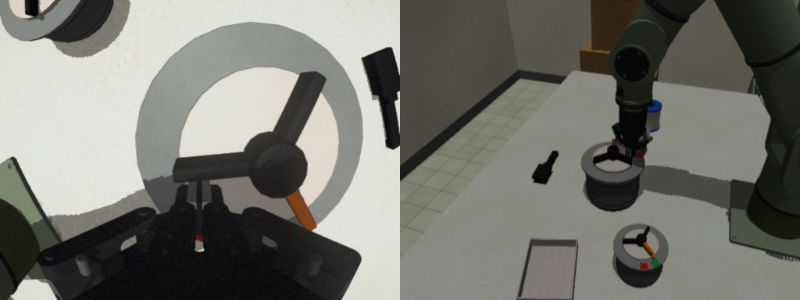

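Contact is made with about 1 N, and the cap is turning: the orange arm is now near −75°, with about 43° to go. I push about 33° more, then check.

Request:
send_rows --increments '[2.5, -1.1, 0, 3, 2.5, -1.1, 0, 3, 2.5, -1.1, 0, 3, 2.5, -1.1, 0, 3, 2.5, -1.1, 0, 3, 2.5, -1.1, 0, 3, 2.5, -1.1, 0, 3, 2.5, -1.1, 0, 3, 2.5, -1.1, 0, 3, 2.5, -1.1, 0, 3, 2.5, -1.1, 0, 3, 0, 0, 0, 0]'

```text
time: 5.32
position: [451.1, 71.8, 160.3]
tcp_rot: [0.95, 0.311, -0.0, -0.0]
ft_force: [0.2, 0.0, -0.4]
finger_gap: 0.2
gripper_force: 0.0
```

```bash
python3 look.py d 2>/dev/null; python3 -c "
from workcell import telemetry;import numpy as np
s=telemetry.get_state();q=s['tcp_rot'];a=np.arctan2(2*q[0]*q[1],2*q[0]**2-1);d=np.array([496.4,46.2])-s['position'][:2];x=np.array([np.cos(a),np.sin(a)]);y=np.array([x[1],-x[0]]);print(np.degrees(a),d@x,d@y)"
```

```text
5.325 [451.1  71.8 160.3] [ 0.24  0.03 -0.35] 0.2
wrist orange 884 r 41.0 ang -109.2
wrist green 0 r nan ang nan
wrist red 0 r nan ang nan
side orange none
side green 0 r nan ang nan
side red none
36.34128424516833 21.442154599262878 47.324190927608356
```

View pics/d.png

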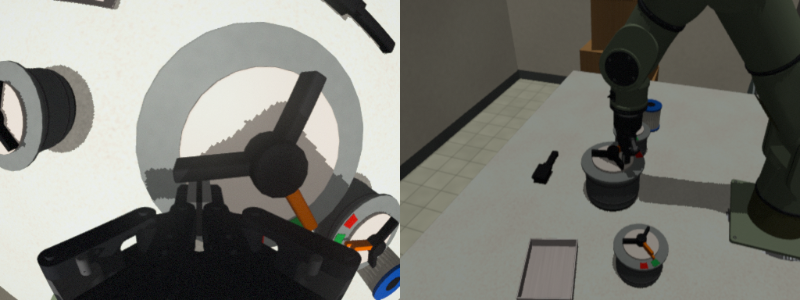

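The orange arm is near −108° with its tip near (312,228) just beside green, about 10° short. I back off and lift for a clear view.

Request:
send_rows --increments '[-5, 0, 0, 0, -5, 0, 0, 0, 0, 0, -20, 0, 0, 0, -30, 0, 0, 0, -30, 0, -30, 0, -20, 0, -30, 0, 0, 0, 0, 0, 0, 0]'

```text
time: 6.42
position: [393.4, 29.0, 260.7]
tcp_rot: [0.95, 0.311, 0.0, -0.0]
ft_force: [0.3, -0.5, -0.5]
finger_gap: -0.1
gripper_force: 0.0
```

```bash
python3 look.py e 2>/dev/null
```

```text
6.425 [393.4  29.  260.7] [ 0.28 -0.52 -0.52] -0.1
wrist orange 611 r 41.1 ang -109.9
wrist green 215 r 85.1 ang -119.2
wrist red 0 r nan ang nan
side orange 26 r 38.5 ang -111.9
side green 56 r 85.0 ang -118.0
side red 0 r nan ang nan
```

View pics/e.png

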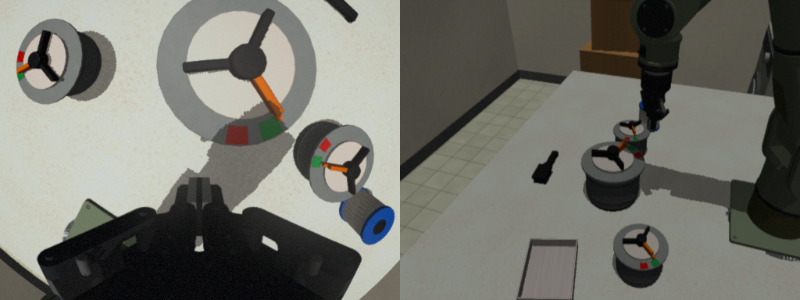

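Green is still at −118°, so the canister has not moved. The orange arm, tip near (280,118) by green (272,128), is about 9° short. I go back down the same way, into contact, then arc about 9.5°.

Request:
send_rows --increments '[30, 0, 0, 0, 30, 0, 20, 0, 0, 0, 30, 0, 0, 0, 30, 0, 0, 0, 20, 0, 5, 0, 0, 0, 5, 0, 0, 0, 2.6, -1.1, 0, 3.2, 2.6, -1.1, 0, 3.2, 2.6, -1.1, 0, 3.1, 0, 0, 0, 0]'

```text
time: 7.9
position: [456.3, 79.0, 160.9]
tcp_rot: [0.973, 0.232, 0.001, -0.0]
ft_force: [-0.4, 0.3, -0.6]
finger_gap: 0.2
gripper_force: 0.0
```

Request:
send_rows --increments '[-5, 0, 0, 0, -5, 0, 0, 0, 0, 0, -20, 0, 0, 0, -30, 0, 0, 0, -30, 0, -30, 0, -20, 0, -30, 0, -20, 0, 0, 0, 0, 0]'

```text
time: 8.9
position: [392.4, 46.2, 281.5]
tcp_rot: [0.973, 0.231, 0.001, -0.0]
ft_force: [-0.2, 0.4, 0.2]
finger_gap: -0.1
gripper_force: 0.0
```

```bash
python3 look.py f 2>/dev/null
```

```text
8.9 [392.4  46.2 281.5] [-0.24  0.42  0.21] -0.1
wrist orange 468 r 41.3 ang -119.5
wrist green 0 r nan ang nan
wrist red 0 r nan ang nan
side orange 9 r 29.6 ang -124.4
side green 38 r 85.6 ang -120.2
side red 0 r nan ang nan
```

View pics/f.png

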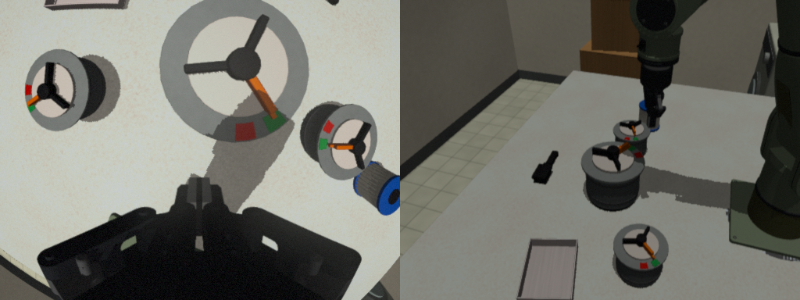

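The orange pointer's tip, near (277,117), stands on the green patch (278,123) and clear of red (245,131). It measures about −119° against green's −118°, and the fingers are well clear.

```bash
python3 -c "
from workcell import arm
print(arm.finish_job())"
```

```text
the job is handed in; nothing more can be done
None
```

I turned the cap clockwise until the orange pointer stood over the green patch, about 1° to 2° from its middle and short of the red. The canister had not shifted measurably, the fingers ended well clear, and the job was handed in at about 9 s.

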